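Load a slide carrier under the microscope and latch it

ROBOT

A 6-joint arm with a two-finger parallel gripper is mounted at the origin on the work surface. World frame = base frame: x ahead of the robot, y to its left, z up, the work surface at z = 0. Lengths are in mm, angles in degrees, forces in N, time in s.
With the tool pointing down it reaches from about 250 to 800 mm from the base axis. Payload 8.5 kg.
Tool frame: the origin (TCP) lies on the centre line of the jaws, within the pads' length; the fingertips stand 25 mm ahead of it and the grasp point (between the pads) lies 6 mm ahead of it; z points along the fingers, y is the line along which they close (so a half turn about z gives the same grasp; the last joint's range is limited). The gripper opens to 85 mm and grips with 20 to 120 N. Pads are 22 mm wide; open, the fingers measure 114 mm over their backs; the gripper's body (76 mm by 85 mm) begins 54 mm behind the grasp point. The pads swing forward as they close: fully open they stand 13 mm farther back than shut.
Start: joints at [-73.625, 13.648, -0.773, 75.585, 0, 90], TCP at [147.997, -503.665, 256.276] pointing down, gripper open.
Joint ranges: [-152.45, 152.45], [-59.26, 108.67], [-65.41, 83.53], [-104.44, 129.93], [-82.83, 76.93], [-180, 180]. Speed limits (degrees/s): [127.2, 127.2, 159.86, 180, 180, 180].

INTERFACE

Orientations are given as [roll, pitch, yaw] about the fixed x, y, z axes, in that order (R = Rz(yaw) Ry(pitch) Rx(roll)).
In Python, from workcell import robot gives the robot as it stands.
- The arm moves only by the tool step_arm, never from a script. Its argument "rows" is a list of rows, each an object with "rotation": the turn, a rotation vector about the world's x, y, z in rad, a list of three; "xyz": the shift along the world's x, y, z in m, a list of three; "grip": the opening, from 0 (shut) to 1 (fully open). A call has 1 to 8 rows; each row shifts and turns the commanded pose from where the row before left it; what a row does not reach is not made up. A row lasts 1/12 s, in which the tool goes at most 41.7 mm and 7.16 degrees, less where a joint would pass 70% of its speed; a pose out of reach is approached as far as the arm can. A call is refused whole if a number of a shift passes 0.0417 or a number of a turn 0.125, either way. A call with a gripper value outside its range is refused whole. The fingers move at their own pace and stop on an object; "squeeze" is the grip in N (left out, the last holds). Time passes only in rows, so rows that do not move let the fingers close. It gives the time, the measured TCP pose, the force, the opening and the grip force at its end, in the units of the state.
- robot.read_state(): the state, without advancing time (a new reading comes with each control period).
- robot.read_camera(name): name is "side" or "top"; returns a dict with "pixels" (480x640x3 uint8, red, green, blue), "fx", "fy", "cx", "cy" (pixels), "distortion" ([k1, k2, p1, p2, k3] as OpenCV has them; the pictures are not rectified), "rvec" (rotation vector, rad) and "tvec" (3), from world to camera coordinates, as OpenCV has them. Camera axes: x right, y down, z forward; pixel columns grow to the right and rows downward; lengths in mm; the calibration is good to about 2 mm. A picture is of the moment at which its call begins. There is no depth.
- robot.close_job(): hands the job in; it is judged then, once.
The state is a dict: "clock": time; "joints": joint angles; "joint_velocities": joint speeds; "tau": joint torques, N m; "position": TCP position; "ee_rot": TCP orientation; "ft_force": force on the tool from outside, world axes, zero at the start; "wrist_torque": the same for the moment, N m; "finger_gap": finger opening in mm; "grasp_force": force on a finger pad.
Only numpy, scipy, OpenCV 4.12 (cv2) and the standard library are available. Lean on these libraries where they do the work, as an engineer would, in place of code of your own. Each camera call takes 0.05 s, during which the arm holds its last target. There are 200 camera calls.

TASK

Take the slide carrier with the yellow grip from the rubber mat, lay it between the guide fences on the microscope stage with its slide end leading, and slide it in under the ring light until it is fully home against the end stop, without bumping the lens head. Then swing the orange latch fully closed behind the carrier, and let go; leave the blue carrier and the other things on the bench where they are.

Things in the scene. Friction and masses are not known exactly. Their poses are not given: they have to be found in the camera images.
- scope: White digital microscope, fixed. Origin on the bench straight below the optical axis, z up, +x along the guide channel in the direction of insertion, towards the pillar (x 125 to 185 mm, 340 high). All points below are in this frame, mm. Dark stage: flat top at z = 70, x = -200 (front edge) to 100, y = -58 to 58.
- scope_head: Lens head over the stage, fixed, same origin and axes as the microscope. Black ring light, radius 32, underside at z = 88 (12 mm above a lying carrier's plate); above it a lens tube, radius 20 (27 at z = 170 to 200); from z = 205 to 265 a camera arm, 60 wide, from x = -15 to the pillar, with a 50 mm camera box on top to z = 315. Not to be bumped.
- channel_mouth (a point): Centre of the guide channel's start on the stage top (x = -105, y = 0, z = 70). Two aluminium fences, 6 high, run from here to x = 60, 41 apart inside; above them 45-degree lips rise to z = 83, where they are 55 apart, and guide a carrier down. Flares, 6 high, widen the entrance to about 70 at x = -126.
- end_stop (a point): Middle of the brass end stop's face, on the stage top (x = 45, y = 0, z = 70); the stop is 10 high. A carrier that is fully home has its nose on this face, its grip's centre at x = -135, y = 0 and its rear edge at x = -155.
- stage_centre (a point): Middle of the small lit window in the stage's top, on the optical axis (x = y = 0, z = 70). The slide's centre lies over it when the carrier is home.
- latch (a joint): Orange swing latch, rad: 0 = fully closed, its bar across the channel's line just behind a carrier that is home; starts open at 1.4 to 2.0, stop at 2.2. Vertical pivot at x = -165, y = 35; at angle q the knob is at x = -165 - 80 sin q, y = 35 - 80 cos q. Bar 12 wide, 2 to 10 above the stage. Stays where left; needs about 0.5 N at the knob.
- latch_knob (a point): The latch's knob: an upright orange round post, 12 mm in diameter, 80 mm from the pivot, its top 48 mm above the stage. This point is on its axis 30 mm above the stage.
- carrier_yellow: Carrier to load, 130 to 200 g: white plate 200 x 36 x 5 mm with an upright yellow grip block, 30 along the plate, 14 across, top 55 above the underside. Origin on the underside below the grip's centre; +x to the nose, z up; plate x = -20 to 180. Glass slide with violet smear at x = 135. Balances ~16 mm ahead of the grip. Lies on the 3 mm mat.
- slide_centre (a point): Point of the yellow carrier on its underside below the slide's centre (x = 135 mm in the carrier's frame).
- carrier_blue: A second carrier, the same size and frame but with a blue grip and an unstained slide, beside the first on the mat, 100 mm away from grip to grip; either may be on either side. To be left alone.
- red_box: Open red slide box, 85 x 85 x 28 mm, origin under its centre. Bystander.
- steel_bowl: Stainless bowl, 96 mm across, 45 mm high, origin under its centre. Bystander.
- teal_box: Teal carton, 70 x 110 x 30 mm, origin under its centre. Bystander.
- stain_bottle: Amber bottle, 52 mm across, 110 mm high, origin under its centre. Bystander.
Mind the look-alikes: they are no part of the job. What is shaped like the carrier_yellow but green or red is not meant.

How it is judged:
By the outcome, as a careful person would: the job done as asked, in the order asked, and still so for the second after the job is handed in, with the robot touching nothing.
It also fails if it takes over 61 s, if anything falls off the work surface, if the arm or the gripper's body presses on something with over 40 N, if the wrist force passes 120 N, or if a joint passes its speed limit or range.

## Working session

There is one attempt and no reset: what is moved stays moved. The work goes in short steps, Python scripts to look and compute and a tool call to move; the robot and the scene stay as the last step left them, time stands still between calls to the robot, and variables do not carry over. Pictures are saved under pics/ and viewed, at most 10 in all, crops included, and the job is handed in when it is done.

Besides the shell and the picture viewer there is one more tool, called after "Call:" as name([rows], argument=value, ...), one row to a line, values as JSON. step_arm: Moves the arm, as the interface text tells. Its arguments: {"type":"object","properties":{"rows":{"type":"array"},"squeeze":{"type":"number"}},"required":["rows"]}

```bash
mkdir -p pics
python3 - <<'E'
from workcell import robot
import cv2
for n in ("side","top"):
    c=robot.read_camera(n); cv2.imwrite(f"pics/{n}0.png",c["pixels"][:,:,::-1])
    print({k:v for k,v in c.items() if k!="pixels"})
print(robot.read_state())
E
```

```text
{'fx': 503.9509299347976, 'fy': 503.9509299347976, 'cx': 317.7742001401269, 'cy': 241.24793829112687, 'distortion': array([-0.00210457,  0.        ,  0.        ,  0.        ,  0.        ]), 'rvec': array([ 0.85200433, -2.59338967,  1.02282961]), 'tvec': array([ 514.56773398,  231.91934292, 1230.75999464])}
{'fx': 596.7825876616425, 'fy': 596.7825876616425, 'cx': 325.02989984956395, 'cy': 239.2290073643156, 'distortion': array([0.04857112, 0.        , 0.        , 0.        , 0.        ]), 'rvec': array([ 2.13819079, -2.18054315,  0.18179006]), 'tvec': array([ 102.70202442,  560.68996885, 1351.05581723])}
{'clock': 0.1, 'joints': array([-7.36238529e+01,  1.36785472e+01, -8.11498038e-01,  7.55851944e+01,
       -1.11788312e-03,  9.00006336e+01]), 'joint_velocities': array([ 0.04426106, -0.06879888,  0.14276066,  0.0026635 , -0.08163784,
        0.10794443]), 'tau': array([-2.86699451e-04, -5.39718997e+01,  3.46998489e+01,  1.34264896e-02,
       -1.64336990e-05,  2.38005993e-05]), 'position': array([ 147.91787008, -503.37488635,  255.73666612]), 'ee_rot': array([-1.79924760e+02,  1.11871416e-03,  1.63755150e+01]), 'ft_force': array([0.01467856, 0.70122326, 0.45433909]), 'wrist_torque': array([ 0.02904328,  0.01824853, -0.00408378]), 'grasp_force': 0.0, 'finger_gap': 85.27300090820509}
```

View pics/side0.png

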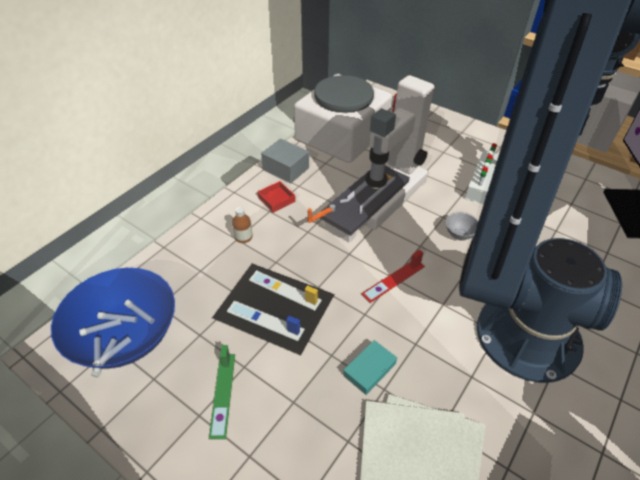

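View pics/top0.png

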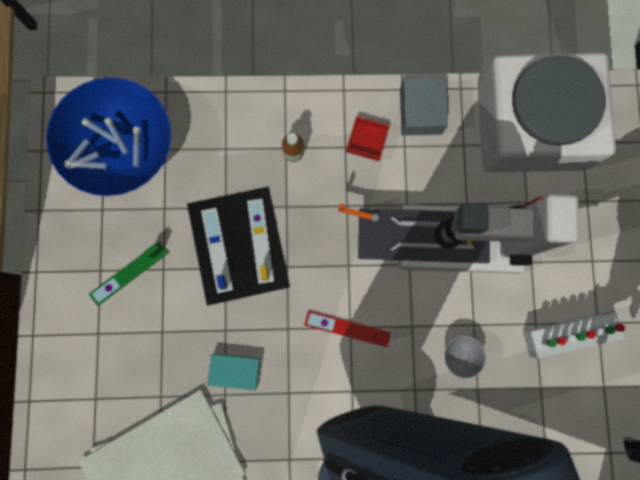

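Candidates in the top picture are the yellow grip (264,271), blue grip (222,282), green look-alike (163,250) and red look-alike (385,340). I choose the yellow one: white plate, violet smear at (257,217). Its nose points up in the image and the scope's insertion direction is to the right. The latch knob is near (342,208). Next, close crops.

```bash
cat > h.py <<'E'
from workcell import robot
import cv2, numpy as np
def cam(n):
    c=robot.read_camera(n); c["K"]=np.array([[c["fx"],0,c["cx"]],[0,c["fy"],c["cy"]],[0,0,1]]); c["R"]=cv2.Rodrigues(c["rvec"])[0]
    return c
def ray(c,px,z):
    u=cv2.undistortPoints(np.array([[px]],float),c["K"],c["distortion"])[0,0]
    d=c["R"].T@np.array([u[0],u[1],1]); o=-c["R"].T@c["tvec"]
    return o+d*(z-o[2])/d[2]
def proj(c,P): return cv2.projectPoints(np.array(P,float).reshape(-1,3),c["rvec"],c["tvec"],c["K"],c["distortion"])[0][:,0]
def crop(c,x,y,w,h,s,name): cv2.imwrite(name,cv2.resize(c["pixels"][y:y+h,x:x+w,::-1],None,fx=s,fy=s,interpolation=cv2.INTER_CUBIC))
E
python3 - <<'E'
from h import *
t=cam("top"); s=cam("side")
a=cv2.resize(t["pixels"][180:310,180:310],None,fx=4,fy=4,interpolation=2)
cv2.imwrite("pics/a.png",a[:,:,::-1])
crop(t,330,170,200,110,4,"pics/b.png")
crop(s,280,90,160,150,4,"pics/c.png")
for p,z in [((264,271),58),((257,217),8),((222,282),58),((342,208),118),((375,217),75)]: print(p,ray(t,p,z).round())
E
```

```text
(264, 271) [489. 232.  58.]
(257, 217) [623. 252.   8.]
(222, 282) [466. 327.  58.]
(342, 208) [620.  55. 118.]
(375, 217) [607. -23.  75.]
```

View pics/a.png

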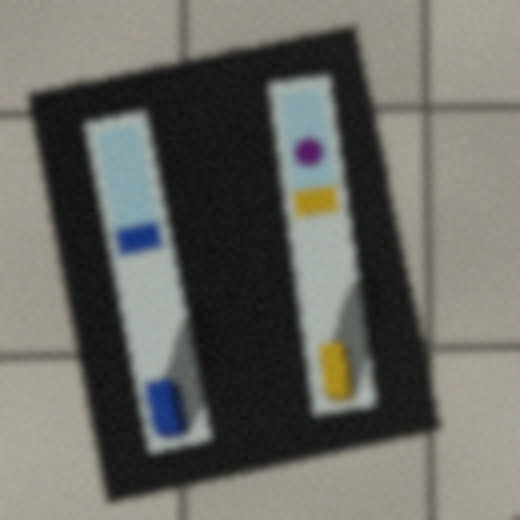

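View pics/b.png

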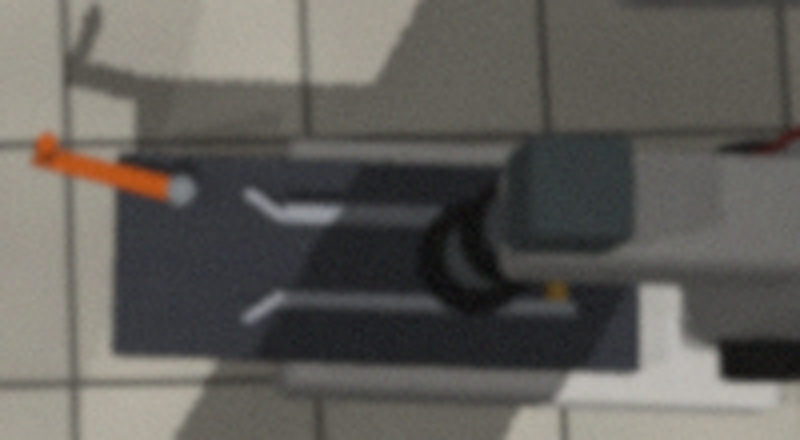

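View pics/c.png

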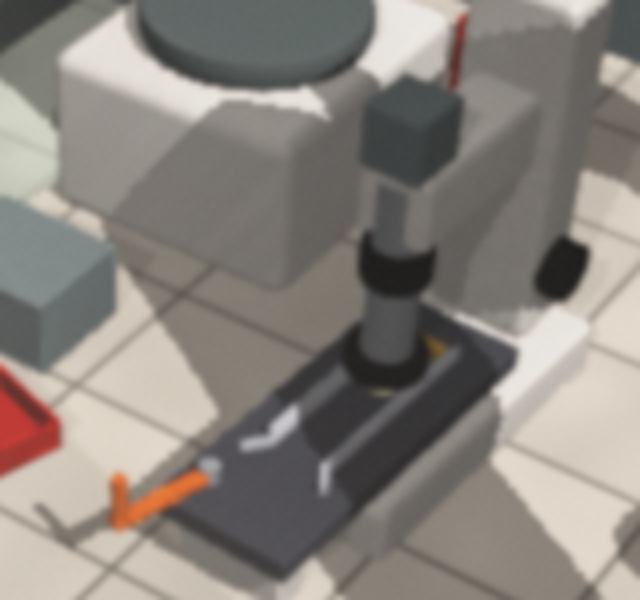

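Crop a shows the yellow carrier with its plate corners at (268,85), (331,77), (377,405) and (313,415), and the grip at (336,371). Crop b shows stage corners (118,155), (115,352) and (637,370), pivot (181,190) and knob (45,148). Crop c shows stage front-right corner (283,570), back-right (517,352) and the knob top (119,480). Now to fit the poses.

```bash
cat > fit.py <<'E'
from h import *
from scipy.optimize import least_squares
t=cam("top"); s=cam("side")
def tf(p,P):
    P=np.array(P,float); a=p[2]; R=np.array([[np.cos(a),-np.sin(a),0],[np.sin(a),np.cos(a),0],[0,0,1]])
    return P@R.T+[p[0],p[1],0]
b=lambda L:np.array(L)/4+[330,170]-.375
a=lambda L:np.array(L)/4+[180,180]-.375
cc=lambda L:np.array(L)/4+[280,90]-.375
Pt=[(-200,58,70),(-200,-58,70),(100,-58,70),(-165,35,84),(-126,35,76),(-126,-35,76)]; It=b([(118,155),(115,352),(637,370),(181,190),(247,190),(245,320)])
Ps=[(-200,-58,70),(100,-58,70)]; Is=cc([(283,568),(517,350)])
f=lambda p:np.r_[(proj(t,tf(p,Pt))-It).ravel(),(proj(s,tf(p,Ps))-Is).ravel()]
r=least_squares(f,[600,-180,-np.pi/2],loss="soft_l1"); p=r.x
print("scope",p[:2].round(1),np.degrees(p[2]).round(2)); print(f(p).reshape(-1,2).round(1).tolist())
mouth=tf(p,[(-105,0,0),(-135,0,0)]); print(mouth.round(1))
for q in (1.4,1.5,1.6,1.7,1.8,1.9,2.0):
    K=tf(p,[(-165-80*np.sin(q),35-80*np.cos(q),118)]); print(q,K.round(),(proj(t,K)-b([(45,148)])).round(1),(proj(s,K)-cc([(119,480)])).round(1))
Pc=[(180,18,8),(180,-18,8),(-20,-18,8),(-20,18,8),(0,0,58)]; Ic=a([(268,85),(331,77),(377,405),(313,415),(336,371)])
Ic=Ic
g=lambda p:(proj(t,tf(p,Pc))-Ic).ravel()
r=least_squares(g,[489,232,0.1]); print("carrier",r.x[:2].round(1),np.degrees(r.x[2]).round(2)); print(g(r.x).reshape(-1,2).round(1).tolist())
print("side grip top proj",proj(s,tf(r.x,[(0,0,58)])))
E
python3 fit.py
```

```text
scope [ 561.6 -183.5] -92.9
[[-0.3, -0.6], [-0.6, 0.4], [0.9, 0.1], [-0.3, -0.1], [-0.2, 1.1], [-0.1, -1.0], [0.1, -0.6], [0.5, -0.7]]
[[566.9 -78.6   0. ]
 [568.4 -48.6   0. ]]
1.4 [[595.  59. 118.]] [[-0.5 12.6]] [[8.5 4.6]]
1.5 [[603.  60. 118.]] [[-0.8  9. ]] [[6.  3.4]]
1.6 [[611.  59. 118.]] [[-0.8  5.4]] [[3.6 2.2]]
1.7 [[619.  58. 118.]] [[-0.4  1.9]] [[1.5 0.8]]
1.8 [[627.  56. 118.]] [[ 0.3 -1.6]] [[-0.4 -0.8]]
1.9 [[635.  54. 118.]] [[ 1.4 -4.9]] [[-2.  -2.5]]
2.0 [[642.  51. 118.]] [[ 2.8 -8.2]] [[-3.4 -4.2]]
carrier [487.  234.2] 7.5
[[0.4, -0.0], [-0.4, -0.2], [-0.2, 0.3], [0.6, 0.1], [-0.4, -0.3]]
side grip top proj [[311.21580494 288.81375195]]
```

Call:
step_arm([
  {"xyz":[0.0136,0.0295,-0.003],"rotation":[0,0,0.119],"grip":1},
  {"xyz":[0.0136,0.0295,-0.003],"rotation":[0,0,0.119],"grip":1},
  {"xyz":[0.0136,0.0295,-0.003],"rotation":[0,0,0.119],"grip":1},
  {"xyz":[0.0136,0.0295,-0.003],"rotation":[0,0,0.119],"grip":1},
  {"xyz":[0.0136,0.0295,-0.003],"rotation":[0,0,0.119],"grip":1},
  {"xyz":[0.0136,0.0295,-0.003],"rotation":[0,0,0.119],"grip":1},
  {"xyz":[0.0136,0.0295,-0.003],"rotation":[0,0,0.119],"grip":1},
  {"xyz":[0.0136,0.0295,-0.003],"rotation":[0,0,0.119],"grip":1},
])

```text
clock: 0.97
position: [257.0, -266.2, 232.2]
ee_rot: [180.0, 0.0, 71.2]
ft_force: [0.8, 0.7, -0.6]
finger_gap: 85.1
grasp_force: 0.0
```

Call:
step_arm([
  {"xyz":[0.0136,0.0295,-0.003],"rotation":[0,0,0.119],"grip":1},
  {"xyz":[0.0136,0.0295,-0.003],"rotation":[0,0,0.119],"grip":1},
  {"xyz":[0.0136,0.0295,-0.003],"rotation":[0,0,0.119],"grip":1},
  {"xyz":[0.0136,0.0295,-0.003],"rotation":[0,0,0.119],"grip":1},
  {"xyz":[0.0136,0.0295,-0.003],"rotation":[0,0,0.119],"grip":1},
  {"xyz":[0.0136,0.0295,-0.003],"rotation":[0,0,0.119],"grip":1},
  {"xyz":[0.0136,0.0295,-0.003],"rotation":[0,0,0.119],"grip":1},
  {"xyz":[0.0136,0.0295,-0.003],"rotation":[0,0,0.119],"grip":1},
])

```text
clock: 1.63
position: [365.9, -30.0, 208.4]
ee_rot: [180.0, 0.0, 125.8]
ft_force: [0.2, -0.8, -0.1]
finger_gap: 85.4
grasp_force: 0.0
```

Call:
step_arm([
  {"xyz":[0.0136,0.0295,-0.003],"rotation":[0,0,0.119],"grip":1},
  {"xyz":[0.0136,0.0295,-0.003],"rotation":[0,0,0.119],"grip":1},
  {"xyz":[0.0136,0.0295,-0.003],"rotation":[0,0,0.119],"grip":1},
  {"xyz":[0.0136,0.0295,-0.003],"rotation":[0,0,0.119],"grip":1},
  {"xyz":[0.0136,0.0295,-0.003],"rotation":[0,0,0.119],"grip":1},
  {"xyz":[0.0136,0.0295,-0.003],"rotation":[0,0,0.119],"grip":1},
  {"xyz":[0.0136,0.0295,-0.003],"rotation":[0,0,0.119],"grip":1},
  {"xyz":[0.0136,0.0295,-0.003],"rotation":[0,0,0.119],"grip":1},
])

```text
clock: 2.3
position: [474.7, 206.1, 184.1]
ee_rot: [-180.0, 0.0, -179.6]
ft_force: [1.3, 0.5, 0.3]
finger_gap: 85.6
grasp_force: 0.0
```

Call:
step_arm([
  {"xyz":[0.0125,0.0299,-0.01],"rotation":[0,0,0.119],"grip":1},
  {"xyz":[0,0,0],"rotation":[0,0,0.0105],"grip":1},
  {"xyz":[0,0,0],"rotation":[0,0,0],"grip":1},
])

```text
clock: 2.55
position: [486.8, 235.4, 173.2]
ee_rot: [-180.0, -0.1, -172.4]
ft_force: [-0.4, -0.6, -0.8]
finger_gap: 85.6
grasp_force: 0.0
```

Call:
step_arm([
  {"xyz":[0,-0.001,-0.03],"rotation":[0,0,0],"grip":1},
  {"xyz":[0,0,-0.03],"rotation":[0,0,0],"grip":1},
  {"xyz":[0,0,-0.03],"rotation":[0,0,0],"grip":1},
  {"xyz":[0,0,-0.02],"rotation":[0,0,0],"grip":1},
  {"xyz":[0,0,-0.015],"rotation":[0,0,0],"grip":1},
  {"xyz":[0,0,-0.005],"rotation":[0,0,0],"grip":1},
  {"xyz":[0,0,0],"rotation":[0,0,0],"grip":1},
])

```text
clock: 3.13
position: [486.0, 232.1, 43.6]
ee_rot: [-179.9, -0.1, -172.7]
ft_force: [-0.0, -0.1, -0.1]
finger_gap: 85.4
grasp_force: 0.0
```

Run:
```python
from h import *
c=cam("side"); crop(c,210,240,140,120,5,"pics/d.png"); s=robot.read_state(); print(s["position"],s["ft_force"])
```

```text
[486.75605768 232.59421481  44.65590047] [ 0.07624    -0.21426875 -0.25735396]
```

View pics/d.png

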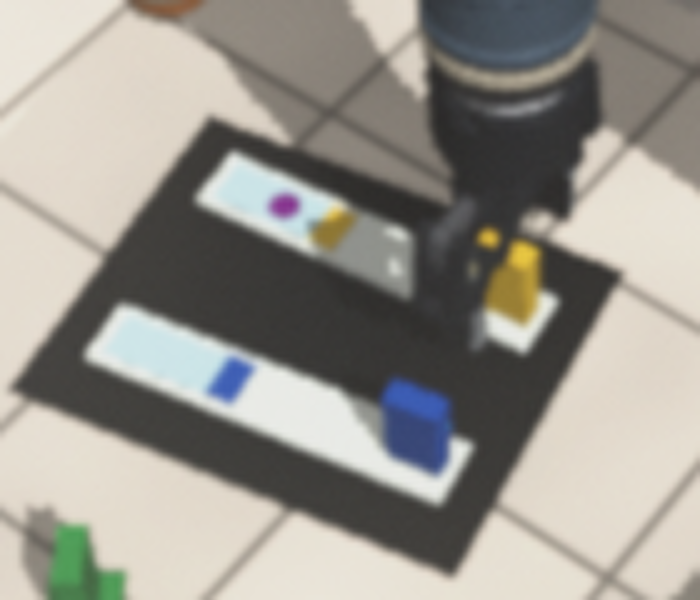

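The fingers straddle the yellow grip at (515,285), with the near finger's tip at (478,345). The blue carrier is clear. Closing now.

Call:
step_arm([
  {"xyz":[0,0.001,0],"rotation":[0,0,0],"grip":0.3},
  {"xyz":[0,0,0],"rotation":[0,0,0],"grip":0},
  {"xyz":[0,0,0],"rotation":[0,0,0],"grip":0},
  {"xyz":[0,0,0],"rotation":[0,0,0],"grip":0},
  {"xyz":[0,0,0],"rotation":[0,0,0],"grip":0},
  {"xyz":[0,0,0],"rotation":[0,0,0],"grip":0},
  {"xyz":[0,0,0],"rotation":[0,0,0],"grip":0},
  {"xyz":[0,0,0],"rotation":[0,0,0],"grip":0},
], squeeze=60)

```text
clock: 3.85
position: [487.1, 234.5, 44.7]
ee_rot: [180.0, 0.0, -172.6]
ft_force: [-1.0, 1.0, 5.5]
finger_gap: 13.6
grasp_force: 59.2
```

Call:
step_arm([
  {"xyz":[0,0,0.005],"rotation":[0,0,0],"grip":0},
  {"xyz":[0,0,0.015],"rotation":[0,0,0],"grip":0},
  {"xyz":[0,0,0.025],"rotation":[0,0,0],"grip":0},
  {"xyz":[0,0,0.03],"rotation":[0,0,0],"grip":0},
  {"xyz":[0,0,0.03],"rotation":[0,0,0],"grip":0},
  {"xyz":[0,0,0.025],"rotation":[0,0,0],"grip":0},
  {"xyz":[0,0,0.01],"rotation":[0,0,0],"grip":0},
  {"xyz":[0,0,0],"rotation":[0,0,0],"grip":0},
])

```text
clock: 4.52
position: [487.9, 234.7, 186.4]
ee_rot: [179.9, 0.2, -172.6]
ft_force: [0.1, -0.4, -2.4]
finger_gap: 13.5
grasp_force: 58.4
```

Call:
step_arm([
  {"xyz":[0.006,-0.007,0],"rotation":[0,0,-0.05],"grip":0},
  {"xyz":[0.006,-0.007,0],"rotation":[0,0,-0.1],"grip":0},
  {"xyz":[0.006,-0.007,0],"rotation":[0,0,-0.1],"grip":0},
  {"xyz":[0.006,-0.007,0],"rotation":[0,0,-0.1],"grip":0},
  {"xyz":[0.006,-0.007,0],"rotation":[0,0,-0.1],"grip":0},
  {"xyz":[0.006,-0.007,0],"rotation":[0,0,-0.1],"grip":0},
  {"xyz":[0.006,-0.007,0],"rotation":[0,0,-0.1],"grip":0},
  {"xyz":[0.006,-0.007,0],"rotation":[0,0,-0.1],"grip":0},
])

```text
clock: 5.18
position: [534.2, 177.6, 181.9]
ee_rot: [-179.8, -0.1, 144.2]
ft_force: [-0.2, -0.5, -2.1]
finger_gap: 13.0
grasp_force: 58.5
```

Call:
step_arm([
  {"xyz":[0.005,-0.007,0],"rotation":[0,0,-0.1],"grip":0},
  {"xyz":[0.005,-0.007,0],"rotation":[0,0,-0.1],"grip":0},
  {"xyz":[0.005,-0.007,0],"rotation":[0,0,-0.1],"grip":0},
  {"xyz":[0.005,-0.007,0],"rotation":[0,0,-0.1],"grip":0},
  {"xyz":[0.005,-0.007,0],"rotation":[0,0,-0.1],"grip":0},
  {"xyz":[0.005,-0.007,0],"rotation":[0,0,-0.1],"grip":0},
  {"xyz":[0.005,-0.007,0],"rotation":[0,0,-0.1],"grip":0},
  {"xyz":[0.005,-0.007,0],"rotation":[0,0,-0.1],"grip":0},
])

```text
clock: 5.85
position: [574.1, 121.6, 181.7]
ee_rot: [-179.8, 0.0, 98.3]
ft_force: [-0.2, -0.2, -1.0]
finger_gap: 13.4
grasp_force: 58.5
```

Call:
step_arm([
  {"xyz":[0,-0.003,0],"rotation":[0,0,-0.1],"grip":0},
  {"xyz":[0,-0.003,0],"rotation":[0,0,-0.1],"grip":0},
  {"xyz":[0,0,0],"rotation":[0,0,0],"grip":0},
  {"xyz":[0,0,0],"rotation":[0,0,0],"grip":0},
])

```text
clock: 6.18
position: [574.2, 116.0, 182.5]
ee_rot: [-179.8, 0.0, 87.3]
ft_force: [-0.5, 0.3, -1.7]
finger_gap: 13.4
grasp_force: 58.4
```

Call:
step_arm([
  {"xyz":[0,-0.01,0],"rotation":[0,0,0],"grip":0},
  {"xyz":[0,-0.015,0],"rotation":[0,0,0],"grip":0},
  {"xyz":[0,-0.015,0],"rotation":[0,0,0],"grip":0},
  {"xyz":[0,-0.012,0],"rotation":[0,0,0],"grip":0},
  {"xyz":[0,-0.008,-0.01],"rotation":[0,0,0],"grip":0},
  {"xyz":[0,0,-0.02],"rotation":[0,0,0],"grip":0},
  {"xyz":[0,0,-0.015],"rotation":[0,0,0],"grip":0},
  {"xyz":[0,0,0],"rotation":[0,0,0],"grip":0},
])

```text
clock: 6.85
position: [572.9, 55.6, 135.7]
ee_rot: [-179.7, 0.0, 87.2]
ft_force: [-0.5, -0.4, -1.5]
finger_gap: 13.3
grasp_force: 58.5
```

Run:
```python
from h import *
t=cam("top"); c=cam("side")
A=cv2.resize(t["pixels"][185:265,330:490],None,fx=5,fy=5,interpolation=2)[:300]
B=cv2.resize(c["pixels"][150:250,290:450],None,fx=5,fy=5,interpolation=2)[70:370]
cv2.imwrite("pics/e.png",np.vstack([A,B])[:,:,::-1]); s=robot.read_state(); print(s["position"],s["ee_rot"],s["joints"])
```

```text
[574.39919232  56.02016046 138.63515657] [-1.79902192e+02  1.33127458e-02  8.71938661e+01] [ 5.56981589e+00  2.22802586e+01 -5.97344636e+00  6.18449994e+01
  1.07679160e-03  9.83759603e+01]
```

View pics/e.png

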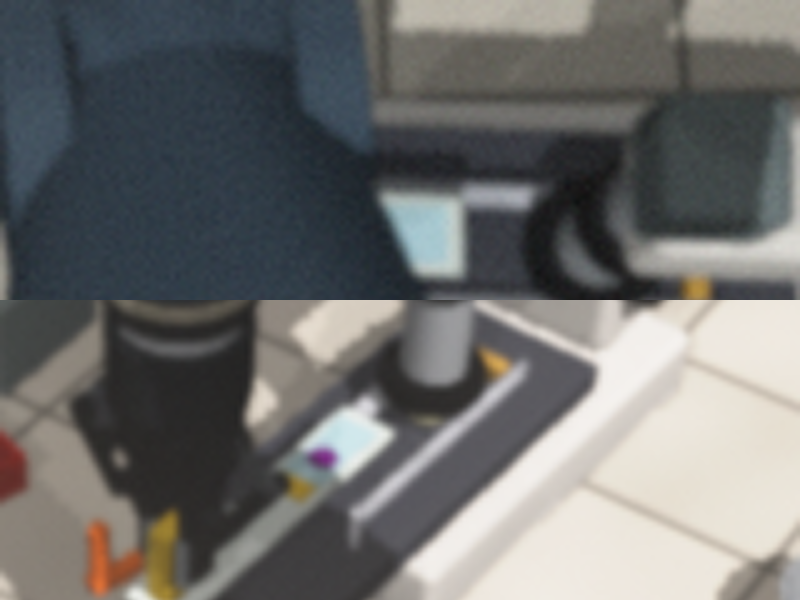

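Top half: the nose corners are at (465,192) and (463,278) in the crop, just short of the ring light. Side half: the nose right corner is at (395,432) and the left at (345,403). Checking the lateral offset against the scope fit.

```bash
cat >> h.py <<'E'
def toscope(P,p=(561.6,-183.5,np.radians(-92.9))):
    d=np.array(P)[:2]-p[:2]; c,s=np.cos(p[2]),np.sin(p[2]); return np.array([c*d[0]+s*d[1],-s*d[0]+c*d[1]])
E
python3 - <<'E'
from h import *
t=cam("top"); c=cam("side"); st=robot.read_state(); z=st["position"][2]-41.7+5
print(z,"tcp",toscope(st["position"]))
for p in [(465,192),(463,278)]: print(toscope(ray(t,np.array(p)/5+[330-.4,185-.4],z)))
for p in [(395,432),(345,403)]: print(toscope(ray(c,np.array(p)/5+[290-.4,104-.4],z)))
E
```

```text
103.23654733562815 tcp [-240.19221035    1.59066805]
[-59.29908479  21.53620108]
[-59.95027233 -17.3215411 ]
[-62.80052202 -18.16694158]
[-60.42221114  18.8883872 ]
```

Call:
step_arm([
  {"xyz":[-0.0012,0,-0.008],"rotation":[0,0,0],"grip":0},
  {"xyz":[0,0,-0.008],"rotation":[0,0,0],"grip":0},
  {"xyz":[0,0,-0.005],"rotation":[0,0,0],"grip":0},
  {"xyz":[0,0,-0.002],"rotation":[0,0,0],"grip":0},
  {"xyz":[0,0,0],"rotation":[0,0,0],"grip":0},
])

```text
clock: 7.47
position: [573.2, 56.3, 115.4]
ee_rot: [-179.9, 0.0, 87.2]
ft_force: [-0.5, -0.2, -2.4]
finger_gap: 13.2
grasp_force: 58.5
```

Call:
step_arm([
  {"xyz":[0,0,-0.001],"rotation":[0,0,0],"grip":0},
  {"xyz":[0,0,-0.001],"rotation":[0,0,0],"grip":0},
  {"xyz":[0,0,0],"rotation":[0,0,0],"grip":0},
])

```text
clock: 7.72
position: [573.6, 56.2, 114.2]
ee_rot: [-180.0, 0.0, 87.2]
ft_force: [-1.0, 0.5, -2.1]
finger_gap: 13.1
grasp_force: 58.6
```

Call:
step_arm([
  {"xyz":[0,0,-0.001],"rotation":[0,0,0],"grip":0},
  {"xyz":[0,0,0],"rotation":[0,0,0],"grip":0},
  {"xyz":[0,0,0],"rotation":[0,0,0],"grip":0},
])

```text
clock: 7.97
position: [573.7, 56.2, 113.3]
ee_rot: [-180.0, 0.0, 87.2]
ft_force: [-2.5, 0.6, -2.0]
finger_gap: 13.1
grasp_force: 58.6
```

Call:
step_arm([
  {"xyz":[0,0,-0.001],"rotation":[0,0,0],"grip":0},
  {"xyz":[0,0,0],"rotation":[0,0,0],"grip":0},
  {"xyz":[0,0,0],"rotation":[0,0,0],"grip":0},
])

```text
clock: 8.22
position: [573.6, 56.2, 112.2]
ee_rot: [-180.0, 0.0, 87.2]
ft_force: [-2.0, 0.6, -1.2]
finger_gap: 13.3
grasp_force: 58.6
```

Call:
step_arm([
  {"xyz":[0,0,-0.0005],"rotation":[0,0,0],"grip":0},
  {"xyz":[0,0,0],"rotation":[0,0,0],"grip":0},
  {"xyz":[0,0,0],"rotation":[0,0,0],"grip":0},
])

```text
clock: 8.47
position: [573.7, 56.2, 111.7]
ee_rot: [-180.0, 0.0, 87.2]
ft_force: [-1.7, 0.2, -1.8]
finger_gap: 13.3
grasp_force: 58.6
```

Call:
step_arm([
  {"xyz":[-0.001,0,-0.0005],"rotation":[0,0,0],"grip":0},
  {"xyz":[0,0,0],"rotation":[0,0,0],"grip":0},
  {"xyz":[0,0,0],"rotation":[0,0,0],"grip":0},
])

```text
clock: 8.72
position: [573.3, 56.2, 111.7]
ee_rot: [179.9, -0.0, 87.2]
ft_force: [0.8, -0.7, 0.9]
finger_gap: 13.2
grasp_force: 59.0
```

Call:
step_arm([
  {"xyz":[0,0,-0.0007],"rotation":[0,0,0],"grip":0},
  {"xyz":[0,0,0],"rotation":[0,0,0],"grip":0},
  {"xyz":[0,0,0],"rotation":[0,0,0],"grip":0},
])

```text
clock: 8.97
position: [573.3, 56.4, 111.5]
ee_rot: [179.9, -0.0, 87.2]
ft_force: [-1.0, 0.2, 7.7]
finger_gap: 13.4
grasp_force: 60.0
```

Call:
step_arm([
  {"xyz":[0,0,0.0006],"rotation":[0,0,0],"grip":0},
  {"xyz":[-0.0002,-0.004,0],"rotation":[0,0,0],"grip":0},
  {"xyz":[-0.0002,-0.004,0],"rotation":[0,0,0],"grip":0},
  {"xyz":[-0.0002,-0.004,0],"rotation":[0,0,0],"grip":0},
  {"xyz":[-0.0002,-0.004,0],"rotation":[0,0,0],"grip":0},
  {"xyz":[-0.0002,-0.004,0],"rotation":[0,0,0],"grip":0},
])

```text
clock: 9.47
position: [572.1, 36.6, 111.7]
ee_rot: [179.9, -0.1, 87.2]
ft_force: [0.4, 5.6, 5.7]
finger_gap: 13.0
grasp_force: 59.6
```

Call:
step_arm([
  {"xyz":[-0.0002,-0.004,0],"rotation":[0,0,0],"grip":0},
  {"xyz":[-0.0002,-0.004,0],"rotation":[0,0,0],"grip":0},
  {"xyz":[-0.0002,-0.004,0],"rotation":[0,0,0],"grip":0},
  {"xyz":[-0.0002,-0.004,0],"rotation":[0,0,0],"grip":0},
  {"xyz":[-0.0002,-0.004,0],"rotation":[0,0,0],"grip":0},
])

```text
clock: 9.88
position: [571.0, 16.6, 111.7]
ee_rot: [180.0, -0.1, 87.2]
ft_force: [0.5, 4.4, 5.9]
finger_gap: 13.7
grasp_force: 59.7
```

Call:
step_arm([
  {"xyz":[-0.0002,-0.005,0.0002],"rotation":[0,0,0],"grip":0},
  {"xyz":[-0.0002,-0.005,0],"rotation":[0,0,0],"grip":0},
  {"xyz":[-0.0003,-0.005,0],"rotation":[0,0,0],"grip":0},
  {"xyz":[-0.0002,-0.005,0],"rotation":[0,0,0],"grip":0},
  {"xyz":[-0.0003,-0.005,0],"rotation":[0,0,0],"grip":0},
  {"xyz":[-0.0002,-0.005,0],"rotation":[0,0,0],"grip":0},
])

```text
clock: 10.38
position: [569.5, -13.8, 111.7]
ee_rot: [180.0, -0.1, 87.2]
ft_force: [-0.7, 5.7, 6.9]
finger_gap: 13.3
grasp_force: 59.6
```

Call:
step_arm([
  {"xyz":[-0.0002,-0.005,0],"rotation":[0,0,0],"grip":0},
  {"xyz":[-0.0003,-0.005,0],"rotation":[0,0,0],"grip":0},
  {"xyz":[-0.0002,-0.005,0],"rotation":[0,0,0],"grip":0},
  {"xyz":[-0.0003,-0.005,0],"rotation":[0,0,0],"grip":0},
  {"xyz":[-0.0002,-0.004,0],"rotation":[0,0,0],"grip":0},
])

```text
clock: 10.8
position: [568.2, -37.8, 111.7]
ee_rot: [180.0, -0.1, 87.2]
ft_force: [0.4, 4.9, 5.1]
finger_gap: 13.6
grasp_force: 59.7
```

Call:
step_arm([
  {"xyz":[-0.0001,-0.002,0],"rotation":[0,0,0],"grip":0},
  {"xyz":[-0.0001,-0.002,0],"rotation":[0,0,0],"grip":0},
])

```text
clock: 10.97
position: [568.0, -41.7, 111.7]
ee_rot: [180.0, -0.1, 87.2]
ft_force: [0.6, 5.1, 6.0]
finger_gap: 13.0
grasp_force: 59.7
```

Call:
step_arm([
  {"xyz":[-0.0001,-0.002,0],"rotation":[0,0,0],"grip":0},
  {"xyz":[-0.0001,-0.002,0],"rotation":[0,0,0],"grip":0},
  {"xyz":[0,-0.001,0],"rotation":[0,0,0],"grip":0},
])

```text
clock: 11.22
position: [567.8, -46.7, 111.7]
ee_rot: [180.0, -0.1, 87.2]
ft_force: [-1.6, 5.8, 6.1]
finger_gap: 13.4
grasp_force: 59.7
```

Call:
step_arm([
  {"xyz":[0,-0.001,0],"rotation":[0,0,0],"grip":0},
  {"xyz":[0,-0.001,0],"rotation":[0,0,0],"grip":0},
])

```text
clock: 11.38
position: [567.7, -48.5, 111.7]
ee_rot: [180.0, -0.1, 87.2]
ft_force: [-0.5, 5.4, 6.6]
finger_gap: 13.2
grasp_force: 59.7
```

Call:
step_arm([
  {"xyz":[0,-0.001,0],"rotation":[0,0,0],"grip":0},
  {"xyz":[0,0,0],"rotation":[0,0,0],"grip":0},
])

```text
clock: 11.55
position: [567.7, -49.4, 111.7]
ee_rot: [180.0, -0.1, 87.2]
ft_force: [-1.5, 6.6, 7.3]
finger_gap: 13.4
grasp_force: 59.7
```

Call:
step_arm([
  {"xyz":[0,-0.001,0],"rotation":[0,0,0],"grip":0},
  {"xyz":[0,0,0],"rotation":[0,0,0],"grip":0},
])

```text
clock: 11.72
position: [567.7, -49.4, 111.7]
ee_rot: [180.0, -0.2, 87.2]
ft_force: [-1.2, 11.1, 6.6]
finger_gap: 13.5
grasp_force: 59.8
```

Call:
step_arm([
  {"xyz":[0,-0.001,0],"rotation":[0,0,0],"grip":0},
  {"xyz":[0,0,0],"rotation":[0,0,0],"grip":0},
])

```text
clock: 11.88
position: [567.8, -49.5, 111.7]
ee_rot: [180.0, -0.3, 87.3]
ft_force: [1.1, 17.6, 6.6]
finger_gap: 13.2
grasp_force: 59.8
```

Call:
step_arm([
  {"xyz":[0,-0.001,0],"rotation":[0,0,0],"grip":0},
  {"xyz":[0,0,0],"rotation":[0,0,0],"grip":0},
])

```text
clock: 12.05
position: [567.8, -49.6, 111.7]
ee_rot: [180.0, -0.4, 87.3]
ft_force: [0.7, 21.8, 7.7]
finger_gap: 13.0
grasp_force: 59.9
```

The carrier sits against the stop: force rose at the predicted place. Easing the push, then releasing.

Call:
step_arm([
  {"xyz":[0,0.001,0],"rotation":[0,0,0],"grip":0},
  {"xyz":[0,0.001,0],"rotation":[0,0,0],"grip":0},
  {"xyz":[0,0,0],"rotation":[0,0,0],"grip":0.2},
  {"xyz":[0,0,0],"rotation":[0,0,0],"grip":0.5},
  {"xyz":[0,0,0],"rotation":[0,0,0],"grip":0.6},
  {"xyz":[0,0,0],"rotation":[0,0,0],"grip":0.6},
])

```text
clock: 12.55
position: [567.4, -51.2, 111.1]
ee_rot: [-180.0, 0.0, 87.1]
ft_force: [-0.6, 0.2, -0.2]
finger_gap: 51.1
grasp_force: 0.0
```

Call:
step_arm([
  {"xyz":[0,0,0.015],"rotation":[0,0,0],"grip":0.6},
  {"xyz":[0,0,0.03],"rotation":[0,0,0],"grip":0.6},
  {"xyz":[0,0,0.035],"rotation":[0,0,0],"grip":0.6},
  {"xyz":[0,0,0.03],"rotation":[0,0,0],"grip":0.4},
  {"xyz":[0,0.02,0],"rotation":[0,0,0],"grip":0},
  {"xyz":[0,0.03,0],"rotation":[0,0,0],"grip":0},
])

```text
clock: 13.05
position: [568.9, -2.4, 223.5]
ee_rot: [179.8, 0.0, 87.0]
ft_force: [0.8, 0.6, -0.3]
finger_gap: 15.5
grasp_force: 0.0
```

Call:
step_arm([
  {"xyz":[0.015,0.015,0],"rotation":[0,0,0],"grip":0.6},
  {"xyz":[0.02,0.02,0],"rotation":[0,0,0],"grip":0.6},
  {"xyz":[0.015,0.018,-0.02],"rotation":[0,0,0],"grip":0.6},
  {"xyz":[0.005,0.007,-0.03],"rotation":[0,0,0],"grip":0.6},
  {"xyz":[0,0,-0.02],"rotation":[0,0,0],"grip":0.6},
  {"xyz":[0,0,0],"rotation":[0,0,0],"grip":0.6},
  {"xyz":[0,0,0],"rotation":[0,0,0],"grip":0.6},
])

```text
clock: 13.63
position: [621.9, 58.9, 150.5]
ee_rot: [-179.8, 0.0, 87.2]
ft_force: [-1.0, -0.0, 0.5]
finger_gap: 51.3
grasp_force: 0.0
```

Run:
```python
from h import *
t=cam("top"); c=cam("side")
A=cv2.resize(t["pixels"][190:250,370:490],None,fx=5,fy=5,interpolation=2)
B=cv2.resize(c["pixels"][172:232,295:415],None,fx=5,fy=5,interpolation=2)
cv2.imwrite("pics/f.png",np.vstack([A,B])[:,:,::-1]); s=robot.read_state(); print(s["position"],s["ee_rot"],s["finger_gap"])
```

```text
[623.21179837  58.79471589 152.78398617] [ 1.79920578e+02 -5.95452765e-03  8.71292758e+01] 51.11316469391946
```

View pics/f.png

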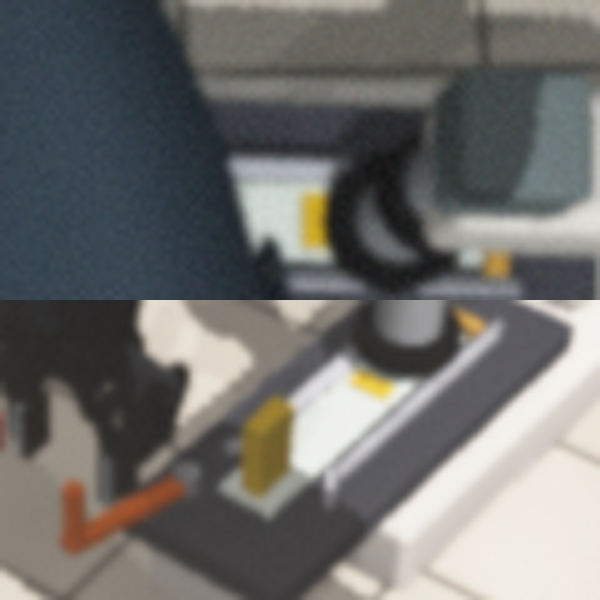

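The carrier lies between the fences with its grip upright at (265,450) in the lower half and its nose at the brass stop. The knob top at (73,487) is centred below the open fingers at (25,440) and (118,490). Descending onto the knob.

Call:
step_arm([
  {"xyz":[0,-0.001,-0.015],"rotation":[0,0,0],"grip":0.6},
  {"xyz":[0,0,-0.015],"rotation":[0,0,0],"grip":0.6},
  {"xyz":[0,0,-0.009],"rotation":[0,0,0],"grip":0.6},
  {"xyz":[0,0,0],"rotation":[0,0,0],"grip":0.6},
])

```text
clock: 14.07
position: [622.2, 57.8, 112.0]
ee_rot: [-179.9, 0.0, 87.1]
ft_force: [-1.5, -0.9, -0.0]
finger_gap: 51.3
grasp_force: 0.0
```

Call:
step_arm([
  {"xyz":[0,0,0],"rotation":[0,0,0],"grip":0},
  {"xyz":[0,0,0],"rotation":[0,0,0],"grip":0},
  {"xyz":[0,0,0],"rotation":[0,0,0],"grip":0},
  {"xyz":[0,0,0],"rotation":[0,0,0],"grip":0},
  {"xyz":[0,0,0],"rotation":[0,0,0],"grip":0},
  {"xyz":[0,0,0],"rotation":[0,0,0],"grip":0},
], squeeze=25)

```text
clock: 14.57
position: [623.3, 58.3, 113.4]
ee_rot: [179.9, -0.0, 87.2]
ft_force: [0.2, -0.2, 6.7]
finger_gap: 11.4
grasp_force: 25.7
```

Run:
```python
from h import *
s=robot.read_state(); q0=np.array(toscope(s["position"])); print(s["position"],q0, s["finger_gap"], s["grasp_force"])
d=q0-[-165,35]; q=np.arctan2(-d[0],-d[1]); print("q",q,"r",np.hypot(*d))
a=np.radians(-92.9); R=np.array([[np.cos(a),-np.sin(a)],[np.sin(a),np.cos(a)]])
f=lambda q:R@np.array([-165-80*np.sin(q),35-80*np.cos(q)])+[561.6,-183.5]
L=[f(x) for x in np.linspace(q,0,25)]
print((L[0]-s["position"][:2]).round(1)); print((np.diff(L,axis=0)).round(1).tolist())
```

```text
[623.33618198  58.32920786 113.40584569] [-244.64292598   49.42226936] 11.43666584517258 25.712551474571228
q 1.7499415968964265 r 80.93823269327144
[-0.2 -0.9]
[[-5.7, 1.1], [-5.8, 0.7], [-5.8, 0.3], [-5.8, -0.1], [-5.8, -0.6], [-5.7, -1.0], [-5.7, -1.4], [-5.5, -1.8], [-5.4, -2.2], [-5.2, -2.6], [-5.0, -3.0], [-4.8, -3.3], [-4.5, -3.7], [-4.2, -4.0], [-3.9, -4.3], [-3.6, -4.6], [-3.3, -4.8], [-2.9, -5.0], [-2.5, -5.2], [-2.2, -5.4], [-1.8, -5.6], [-1.3, -5.7], [-0.9, -5.8], [-0.5, -5.8]]
```

Call:
step_arm([
  {"xyz":[-0.0057,0.0011,0],"rotation":[0,0,0],"grip":0},
  {"xyz":[-0.0058,0.0007,0],"rotation":[0,0,0],"grip":0},
  {"xyz":[-0.0058,0.0003,0],"rotation":[0,0,0],"grip":0},
  {"xyz":[-0.0058,-0.0001,0],"rotation":[0,0,0],"grip":0},
  {"xyz":[-0.0058,-0.0006,0],"rotation":[0,0,0],"grip":0},
  {"xyz":[-0.0057,-0.001,0],"rotation":[0,0,0],"grip":0},
  {"xyz":[-0.0057,-0.0014,0],"rotation":[0,0,0],"grip":0},
  {"xyz":[-0.0055,-0.0018,0],"rotation":[0,0,0],"grip":0},
])

```text
clock: 15.23
position: [577.3, 55.7, 113.2]
ee_rot: [179.9, -0.0, 87.2]
ft_force: [3.5, -3.4, 4.0]
finger_gap: 11.3
grasp_force: 25.7
```

Call:
step_arm([
  {"xyz":[-0.0054,-0.0022,0],"rotation":[0,0,0],"grip":0},
  {"xyz":[-0.0052,-0.0026,0],"rotation":[0,0,0],"grip":0},
  {"xyz":[-0.005,-0.003,0],"rotation":[0,0,0],"grip":0},
  {"xyz":[-0.0048,-0.0033,0],"rotation":[0,0,0],"grip":0},
  {"xyz":[-0.0045,-0.0037,0],"rotation":[0,0,0],"grip":0},
  {"xyz":[-0.0042,-0.004,0],"rotation":[0,0,0],"grip":0},
  {"xyz":[-0.0039,-0.0043,0],"rotation":[0,0,0],"grip":0},
  {"xyz":[-0.0036,-0.0046,0],"rotation":[0,0,0],"grip":0},
])

```text
clock: 15.9
position: [540.6, 27.7, 113.1]
ee_rot: [179.9, -0.0, 87.2]
ft_force: [2.0, 1.5, 5.9]
finger_gap: 10.9
grasp_force: 26.0
```

Call:
step_arm([
  {"xyz":[-0.0033,-0.0048,0],"rotation":[0,0,0],"grip":0},
  {"xyz":[-0.0029,-0.005,0],"rotation":[0,0,0],"grip":0},
  {"xyz":[-0.0025,-0.0052,0],"rotation":[0,0,0],"grip":0},
  {"xyz":[-0.0022,-0.0054,0],"rotation":[0,0,0],"grip":0},
  {"xyz":[-0.0018,-0.0056,0],"rotation":[0,0,0],"grip":0},
  {"xyz":[-0.0013,-0.0057,0],"rotation":[0,0,0],"grip":0},
])

```text
clock: 16.4
position: [525.6, -3.8, 112.9]
ee_rot: [-180.0, -0.1, 87.2]
ft_force: [-2.8, 1.7, 8.5]
finger_gap: 10.8
grasp_force: 26.4
```

Call:
step_arm([
  {"xyz":[-0.0009,-0.004,0],"rotation":[0,0,0],"grip":0},
  {"xyz":[-0.0005,-0.003,0],"rotation":[0,0,0],"grip":0},
  {"xyz":[0,0,0],"rotation":[0,0,0],"grip":0},
])

```text
clock: 16.65
position: [523.9, -11.3, 112.9]
ee_rot: [-179.9, -0.0, 87.1]
ft_force: [-3.3, 0.7, 9.5]
finger_gap: 11.0
grasp_force: 26.4
```

Call:
step_arm([
  {"xyz":[-0.0002,-0.003,0],"rotation":[0,0,0],"grip":0},
  {"xyz":[0,-0.002,0],"rotation":[0,0,0],"grip":0},
  {"xyz":[0,0,0],"rotation":[0,0,0],"grip":0},
])

```text
clock: 16.9
position: [523.3, -15.9, 112.8]
ee_rot: [-179.9, -0.0, 87.2]
ft_force: [-5.8, 1.7, 11.2]
finger_gap: 10.7
grasp_force: 26.7
```

Call:
step_arm([
  {"xyz":[0.001,-0.001,0.0005],"rotation":[0,0,0],"grip":0},
  {"xyz":[0,-0.001,0],"rotation":[0,0,0],"grip":0},
  {"xyz":[0,0,0],"rotation":[0,0,0],"grip":0},
])

```text
clock: 17.15
position: [523.2, -17.7, 112.9]
ee_rot: [-179.8, -0.0, 87.2]
ft_force: [-9.1, 2.7, 11.4]
finger_gap: 11.1
grasp_force: 26.7
```

Call:
step_arm([
  {"xyz":[0,-0.001,0],"rotation":[0,0,0],"grip":0},
  {"xyz":[0,0,0],"rotation":[0,0,0],"grip":0},
])

```text
clock: 17.32
position: [523.1, -18.6, 112.9]
ee_rot: [-179.8, -0.0, 87.2]
ft_force: [-9.2, 2.5, 11.1]
finger_gap: 11.0
grasp_force: 26.8
```

Call:
step_arm([
  {"xyz":[0,-0.001,0],"rotation":[0,0,0],"grip":0},
  {"xyz":[0,0,0],"rotation":[0,0,0],"grip":0},
])

```text
clock: 17.48
position: [522.9, -19.7, 112.9]
ee_rot: [-179.7, -0.0, 87.2]
ft_force: [-9.1, 3.0, 11.5]
finger_gap: 10.9
grasp_force: 26.8
```

Call:
step_arm([
  {"xyz":[-0.0015,0,0],"rotation":[0,0,0],"grip":0},
  {"xyz":[0,-0.001,0],"rotation":[0,0,0],"grip":0},
  {"xyz":[0,0,0],"rotation":[0,0,0],"grip":0},
])

```text
clock: 17.73
position: [522.8, -20.8, 113.0]
ee_rot: [-179.9, -0.0, 87.2]
ft_force: [-3.5, 1.5, 7.7]
finger_gap: 11.2
grasp_force: 26.2
```

Call:
step_arm([
  {"xyz":[0,-0.001,0],"rotation":[0,0,0],"grip":0},
  {"xyz":[0,0,0],"rotation":[0,0,0],"grip":0},
])

```text
clock: 17.9
position: [522.8, -21.7, 112.9]
ee_rot: [-179.9, -0.0, 87.2]
ft_force: [-3.8, 2.2, 7.8]
finger_gap: 11.0
grasp_force: 26.3
```

Call:
step_arm([
  {"xyz":[0,-0.001,0],"rotation":[0,0,0],"grip":0},
  {"xyz":[0,0,0],"rotation":[0,0,0],"grip":0},
])

```text
clock: 18.07
position: [522.7, -22.4, 113.0]
ee_rot: [-179.9, -0.1, 87.2]
ft_force: [-5.4, 3.9, 7.1]
finger_gap: 11.2
grasp_force: 26.3
```

Call:
step_arm([
  {"xyz":[0,-0.001,0],"rotation":[0,0,0],"grip":0},
  {"xyz":[0,-0.001,0],"rotation":[0,0,0],"grip":0},
  {"xyz":[0,0,0],"rotation":[0,0,0],"grip":0},
])

```text
clock: 18.32
position: [522.7, -22.8, 112.9]
ee_rot: [-179.9, -0.3, 87.2]
ft_force: [-3.9, 13.7, 8.4]
finger_gap: 10.8
grasp_force: 26.3
```

Call:
step_arm([
  {"xyz":[0,-0.001,0],"rotation":[0,0,0],"grip":0},
  {"xyz":[0,0,0],"rotation":[0,0,0],"grip":0},
])

```text
clock: 18.48
position: [522.7, -23.0, 112.9]
ee_rot: [-179.9, -0.4, 87.3]
ft_force: [-3.4, 17.1, 8.7]
finger_gap: 11.4
grasp_force: 26.3
```

Run:
```python
from h import *
c=cam("side"); crop(c,290,150,150,110,5,"pics/g.png"); s=robot.read_state(); print(s["position"],toscope(s["position"]),s["ft_force"],s["wrist_torque"])
```

```text
[522.71901062 -23.00394896 112.93217887] [-158.32340936  -46.95116381] [-4.1608945  15.88498903  7.94018444] [3.36084632 0.77356001 0.0587911 ]
```

View pics/g.png

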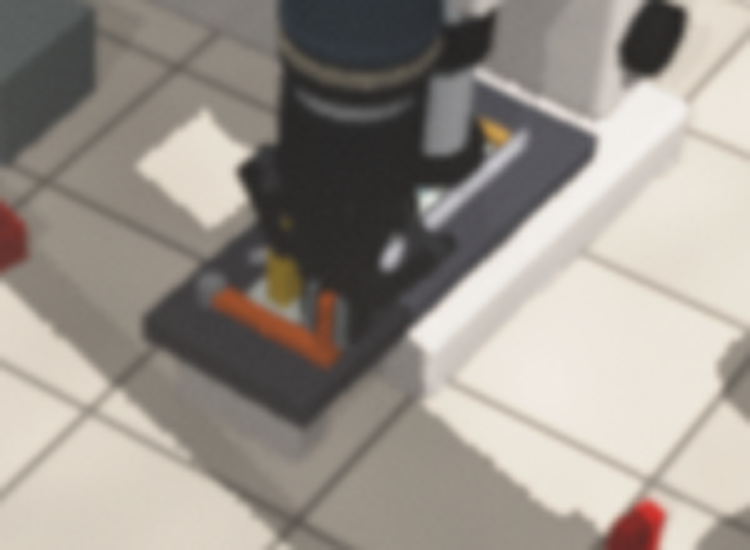

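The bar now lies across behind the carrier, from the pivot at (210,287) to the knob at (330,350), and the push met a hard stop. Comparing with predicted pixels for the closed latch.

Run:
```python
from h import *
c=cam("side"); a=np.radians(-92.9); R=np.array([[np.cos(a),-np.sin(a)],[np.sin(a),np.cos(a)]])
w=lambda x,y,z:np.r_[R@[x,y]+[561.6,-183.5],z]
for q in (0.2,.1,.05,0,-.05): print(q,((proj(c,[w(-165-80*np.sin(q),35-80*np.cos(q),z) for z in (118,75)])+.4-[290,150])*5).round().tolist())
print(((proj(c,[w(-165,35,82)])+.4-[290,150])*5).round())
```

```text
0.2 [[309.0, 313.0], [305.0, 370.0]]
0.1 [[319.0, 306.0], [315.0, 363.0]]
0.05 [[324.0, 303.0], [320.0, 359.0]]
0 [[328.0, 299.0], [324.0, 355.0]]
-0.05 [[333.0, 295.0], [328.0, 351.0]]
[[211. 283.]]
```

Call:
step_arm([
  {"xyz":[0,0.001,0],"rotation":[0,0,0],"grip":0},
  {"xyz":[0,0.001,0],"rotation":[0,0,0],"grip":0},
  {"xyz":[0,0,0],"rotation":[0,0,0],"grip":0.15},
  {"xyz":[0,0,0],"rotation":[0,0,0],"grip":0.35},
  {"xyz":[0,0,0],"rotation":[0,0,0],"grip":0.35},
  {"xyz":[0,0,0],"rotation":[0,0,0],"grip":0.35},
])

```text
clock: 19.08
position: [524.0, -24.2, 112.7]
ee_rot: [-180.0, 0.0, 87.1]
ft_force: [-0.2, 0.4, -0.1]
finger_gap: 29.6
grasp_force: 0.0
```

Call:
step_arm([
  {"xyz":[0,0,0.01],"rotation":[0,0,0],"grip":0.35},
  {"xyz":[0,0,0.03],"rotation":[0,0,0],"grip":0.35},
  {"xyz":[0,0,0.04],"rotation":[0,0,0],"grip":0.35},
  {"xyz":[-0.02,0.01,0.03],"rotation":[0,0,0],"grip":0.35},
  {"xyz":[-0.04,0.02,0],"rotation":[0,0,0],"grip":0.35},
  {"xyz":[-0.04,0.02,0],"rotation":[0,0,0],"grip":0.35},
  {"xyz":[-0.04,0.02,0],"rotation":[0,0,0],"grip":0.35},
  {"xyz":[-0.03,0.01,0],"rotation":[0,0,0],"grip":0.35},
])

```text
clock: 19.75
position: [359.8, 52.6, 223.5]
ee_rot: [-180.0, -0.0, 87.2]
ft_force: [0.6, 0.0, 1.1]
finger_gap: 30.1
grasp_force: 0.0
```

Run:
```python
from h import *
t=cam("top"); c=cam("side")
A=cv2.resize(t["pixels"][195:255,350:500],None,fx=5,fy=5,interpolation=2)
B=cv2.resize(c["pixels"][175:235,290:440],None,fx=5,fy=5,interpolation=2)
cv2.imwrite("pics/i.png",np.vstack([A,B])[:,:,::-1]); s=robot.read_state(); print(s["position"],s["clock"])
```

```text
[358.09233568  52.58214604 223.64910154] 19.85
```

View pics/i.png

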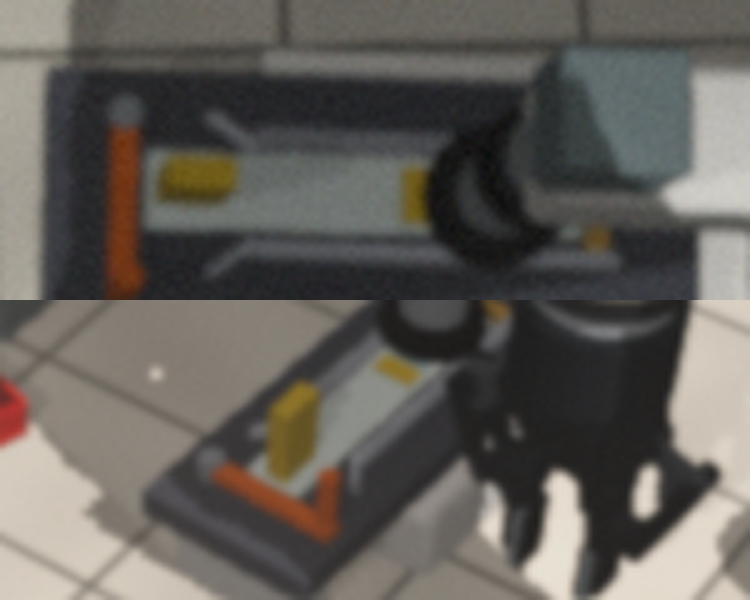

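The top half shows the orange bar straight across behind the carrier's rear edge (146,190), and the lower half shows the knob top at (328,472). That matches the prediction for q = 0, and the gripper is clear of everything.

```bash
python3 -c "
from workcell import robot
print(robot.close_job())"
```

```text
the job is handed in; nothing more can be done
None
```

The yellow carrier is home against the end stop, the latch is closed behind it to its stop, the gripper is clear of everything, and the job was handed in at about 20 s of the 61 s allowed (no verdict was returned).

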